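Snug up the salt-jar row with the tray's cam lever

ROBOT

A 6-joint arm with a two-finger parallel gripper is mounted at the origin on the work surface. World frame = base frame: x ahead of the robot, y to its left, z up, the work surface at z = 0. Lengths are in mm, angles in rad, forces in N, time in s.
With the tool pointing down it reaches from about 300 to 850 mm from the base axis. Payload 4.2 kg.
Tool frame: the origin (TCP) lies at the centre of the arm's flange, where the gripper is bolted on; the fingertips stand 191 mm ahead of it and the grasp point (between the pads) lies r.grip_depth ahead of it (r.grip_depth is the distance from the TCP to the grasp point, in mm); y points along the fingers, x is the direction in which the jaws open and shut, and the axes are right-handed (so a half turn about y gives the same grasp; the last joint's range is limited). The gripper opens to 91 mm and grips with 3 to 60 N. Pads are 32 mm wide; open, the fingers measure 118 mm over their backs; the gripper's body (76 mm by 178 mm) begins 60 mm behind the grasp point.
Start: joints at [1.085, 0.32, 1.565, -0, 1.257, -0.02], TCP at [258.251, 513.741, 404.776] pointing down, gripper open.
Joint ranges: [-3.11, 3.11], [-0.84, 2.01], [0.21, 2.61], [-1.34, 4.49], [0.05, 2.63], [-2.56, 2.56]. Speed limits (rad/s): [2.57, 2.57, 3.14, 3.14, 3.14, 3.14].

INTERFACE

Orientations are given as a 3x3 rotation matrix whose columns are the frame's x, y, z axes.
In Python, from station import r gives the robot as it stands.
- The arm moves only by the tool drive_tool, never from a script. Its argument "targets" is one flat list of numbers, 7 for each row, row after row: the finger opening in m, from 0 to 0.0912, then the shift along the world's x, y, z in m, then the turn, a rotation vector about the world's x, y, z in degrees. A call has 1 to 10 rows; each row is the pose to reach, as a shift and turn from the pose commanded when the call began; what a row does not reach only later rows make up. A row lasts 1/8 s, in which the tool goes at most 62.5 mm and 10.7 degrees, less where a joint would pass 70% of its speed; a pose out of reach is approached as far as the arm can. A call with a gripper value outside its range is refused whole. The fingers move at their own pace and stop on an object; the grip force is fixed at half the most. Time passes only in rows, so rows that repeat a pose let the fingers close. It gives the time, the measured TCP pose, the force and the opening at its end, in the units of the state.
- r.get_state(): the state, without advancing time (a new reading comes with each control period).
- r.capture(name): name is "side" or "top"; returns (picture, depth): 384x512x3 uint8, blue, green, red; 384x512 float32, mm along the optical axis (not along the pixel's ray), 0 where there is no reading.
- r.get_calibration(name): a dict with "fov_y" (degrees; the focal length in pixels is half the picture's height over the tangent of half this angle, whatever the lens; pixels are square), "cx", "cy" (the principal point, pixels), "R" (3x3) and "t" (3): a world point X has camera coordinates R X + t. Camera axes: x right, y down, z forward; pixel columns grow to the right and rows downward; lengths in mm; the calibration is good to about 2 mm. A picture is of the moment at which its call begins. get_calibration takes no time and is no camera call.
- r.sign_off(): hands the job in, once; it reports no verdict.
Trained networks look in the newest picture that a camera, given by its name, has taken for a name from the list of things; names that differ only in an ending like _2 or _b are one class to them, and where a whole thing is asked for, a point or a joint stands for the part that bears it (a point fixed in the world has none). Each returns a list of dicts, best first, with "conf" (0 to 1); they miss things now and then, are a little off and sometimes report something else, mostly with a low value. They report only what shows in the picture. A call takes as long as a camera call.
- r.search_frame(name, camera): "point" ([column, row] in pixels, amid what is visible of it).
The state is a dict: "time": time; "joint_pos": joint angles; "qd": joint speeds; "joint_efforts": joint torques, N m; "position": TCP position; "ee_rot": TCP orientation; "wrist_force": force on the tool from outside, world axes, zero at the start; "moment": the same for the moment, N m; "finger_gap": opening from 0.0 (shut) to 1.0 (fully open).
Only numpy, scipy, OpenCV 4.12 (cv2) and the standard library are available. Lean on these libraries where they do the work, as an engineer would, in place of code of your own. Each camera call takes 0.05 s, during which the arm holds its last target. There are 200 camera calls.

TASK

One of the two shelf trays holds round salt jars standing loosely. Turn that tray's cam lever until its sprung bumper has pushed the jars together against the end stop and is pressed in by about 5 mm, then stop and let go; do not overrun it, which would squeeze the jars (never more than 12 mm pressed in). Leave the lever of the tray with the square packs as it is.

Things in the scene. Friction and masses are not known exactly. Their poses are not given: they have to be found in the camera images.
- cam_pivot (a point): On the vertical axis of the cam lever of the fixed aluminium tray (275 x 100 mm, floor 8 mm thick, walls 32 mm high) that holds the round jars; 60 mm above the work surface. Axes are the tray's: x along the row from the cam end to the end stop, y left, z up. The face of the rubber bumper (12 to 56 mm high) is 60 mm from here along x when lever and bumper read 0.
- cam_lever (a joint): That lever's angle, rad, 0 to 2.1, growing anticlockwise from above; starts at 0 to 0.25. At 0 it points along the tray's +y, at pi/2 along -x (to the robot). Its steel eccentric cam drives the bumper along +x by 18 mm per rad. Stiff (0.5 N m, about 6 N at the post); stays where left.
- cam_grip_post (a point): On the axis of the upright round black post at that lever's tip (20 mm diameter, from 60 to 108 mm above the work surface); this point is 95 mm above the work surface and 85 mm from the turning axis. The flat lever bar under it is 18 mm wide and lies 52 to 60 mm above the work surface.
- cam_bumper (a joint): How far that tray's sprung rubber bumper is pressed back on its rods, in m: 0 free, 0.022 fully pressed; spring 1500 N/m. Sliding the jars along presses it in by 1 to 3 mm; it presses in steadily once the end stop holds the jars.
- end_stop: Steel block 16 mm thick along the tray's x, 56 mm wide, 50 mm tall, fixed at the row's far end, elsewhere each time; origin: centre of its underside, on the tray floor; axes as the tray's. Its face to the jars is 8 mm before the origin. Between that face and the free bumper are two round white-and-teal jars (50 mm diameter, 80 mm tall, about 0.16 kg) and 15 to 25 mm of slack (at lever angle 0).
- other_grip_post (a point): The same point on the lever of the other, alike tray, which holds two square white-and-blue packs (49 x 49 x 80 mm). This lever is to be left alone.

How it is judged (in metres and radians):
At the end, for the whole second after the job is handed in: The row of jars bears on the end stop (more than 0.3 N), the bumper of that tray is pressed in by 1 to 10 mm, and the lever is at rest (value of joint cam_bumper between 0.001 and 0.01 m and contact force between end_stop and anything else above 0.3 N and velocity of joint cam_lever between -0.05 and 0.05 rad/s); the robot touches nothing.
It fails at once if the cam is overrun: the bumper is pressed in by more than 13 mm (value of joint cam_bumper above 0.013 m).
It fails at once if the other tray's lever is moved by more than 20 mm at its post (distance of other_grip_post from where it was at the start of the episode above 0.02 m).
It also fails if it takes over 35 s, if anything falls off the work surface, if the arm or the gripper's body presses on something with over 40 N, if the wrist force passes 120 N, or if a joint passes its speed limit or range.

## Working session

There is one attempt and no reset: what is moved stays moved. The work goes in short steps, Python scripts to look and compute and a tool call to move; the robot and the scene stay as the last step left them, time stands still between calls to the robot, and variables do not carry over. Pictures are saved under pics/ and viewed, about 8 in all and at most 12, crops included, and the job is handed in when it is done.

Besides the shell and the picture viewer there is one more tool, called after "Emit:" as name(argument=value, ...) on one line, values as JSON. drive_tool: Moves the arm, as the interface text tells. Its arguments: {"type":"object","properties":{"targets":{"type":"array"}},"required":["targets"]}

```bash
mkdir -p pics; cat > h.py <<'E'
import numpy as np,cv2
from station import r
def pix2w(cam,u,v,d=None,z=None):
    c=r.get_calibration(cam);f=192/np.tan(np.radians(c["fov_y"])/2)
    R=np.array(c["R"]);t=np.array(c["t"]);C=-R.T@t
    ray=R.T@np.array([(u-c["cx"])/f,(v-c["cy"])/f,1])
    return C+ray*(d if d is not None else (z-C[2])/ray[2])
def w2pix(cam,X):
    c=r.get_calibration(cam);f=192/np.tan(np.radians(c["fov_y"])/2)
    p=np.array(c["R"])@np.array(X)+np.array(c["t"]);return p[:2]/p[2]*f+[c["cx"],c["cy"]]
E
python3 - <<'E'
from h import *
np.set_printoptions(precision=1,suppress=True)
for cam in("top","side"):
    p,d=r.capture(cam);cv2.imwrite(f"pics/{cam}0.png",p)
    c=r.get_calibration(cam);print(cam,c["fov_y"],-np.array(c["R"]).T@c["t"])
    for n in("cam_grip_post","other_grip_post","cam_pivot","end_stop","cam_bumper","cam_lever"):
        for o in r.search_frame(n,cam)[:3]:
            u,v=o["point"];dd=d[int(v),int(u)];print(n,round(o["conf"],2),np.array(o["point"]),pix2w(cam,u,v,d=dd) if dd else None)
s=r.get_state();print(s["time"],s["position"],s["ee_rot"],s["wrist_force"],r.grip_depth)
a=cv2.imread("pics/top0.png");cv2.imwrite("pics/top0b.png",cv2.resize(a,(800,600)))
a=cv2.imread("pics/side0.png");cv2.imwrite("pics/side0b.png",cv2.resize(a,(800,600)))
E
```

```text
top 47.534448924934935 [499.5  19.8 939.2]
cam_grip_post 0.89 [195.6 237.4] [537.6 139.2  59.3]
other_grip_post 0.59 [339.5 239. ] [ 528.2 -149.3   60.4]
other_grip_post 0.57 [202.8 143.9] [729.2 123.4  63.6]
cam_pivot 0.74 [203.3 221.7] [572.9 129.7   7.2]
end_stop 0.9 [202.8 141.1] [734.4 123.1  66.1]
cam_bumper 0.76 [200.1 208.4] [596.5 130.6  54.2]
cam_bumper 0.69 [202.3 143.8] [729.4 124.5  63.6]
cam_lever 0.79 [193.3 234.2] [544.  143.7  60. ]
side 55.22521113419808 [590.3 514.2 538.1]
cam_grip_post 0.7 [299.4 252.4] [545.6 161.1  60. ]
other_grip_post 0.85 [305.7 139.1] [529.4 -76.4 108.3]
other_grip_post 0.24 [274.8 264.4] [583.7 148.4   6.1]
cam_pivot 0.55 [275.1 265.8] [583.2 151.5   6.3]
end_stop 0.61 [186.4 242.1] [731.1 144.8  55.3]
cam_bumper 0.82 [265.9 246.7] [599.5 147.7  54.2]
cam_lever 0.95 [299.4 253.8] [545.5 161.9  57.4]
0.7 [258.2 513.7 404.8] [[ 0.4  0.  -0.9]
 [ 0.9  0.   0.4]
 [ 0.  -1.   0. ]] [-0.8  0.4  0.7] 172.0
```

View pics/top0b.png

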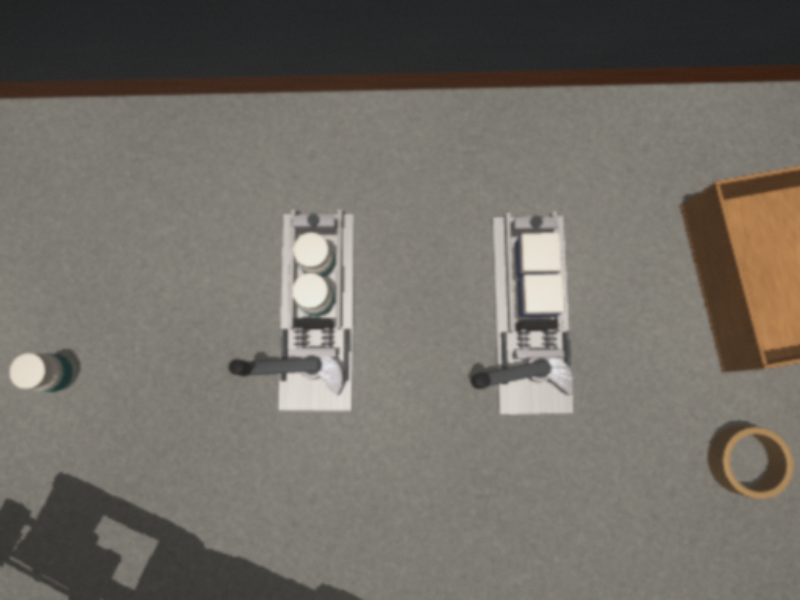

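View pics/side0b.png

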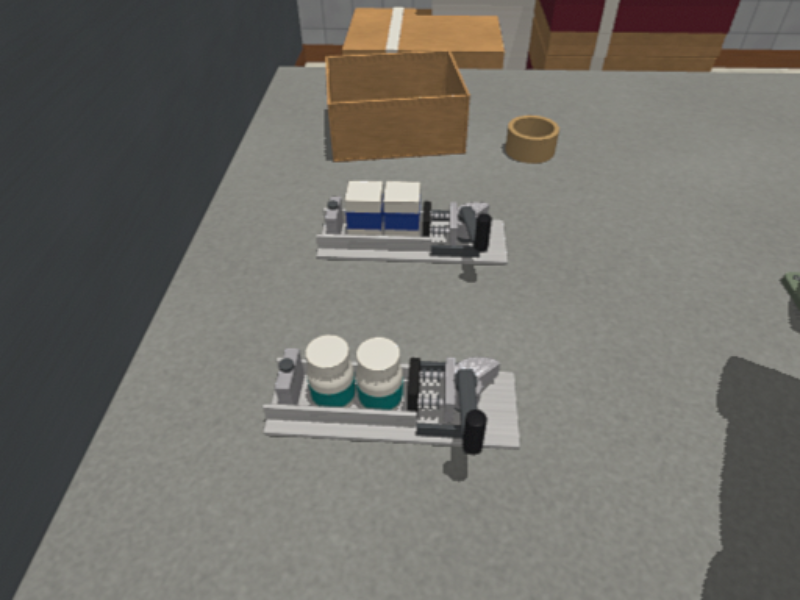

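The jars are in the left tray: in the 800-px top view its post is at (240,367), its pivot at (313,364), the bumper at (313,323) and the stop at (313,220). The other tray, on the right, holds the square packs. The network's "cam_grip_post" lands on the lever bar instead of the post, so I'll locate the post by depth.

```bash
cat >> h.py <<'E'
def cloud(cam,d):
    c=r.get_calibration(cam);f=192/np.tan(np.radians(c["fov_y"])/2)
    v,u=np.mgrid[:384,:512];P=np.stack([(u-c["cx"])/f*d,(v-c["cy"])/f*d,d],-1)
    W=(P-np.array(c["t"]))@np.array(c["R"]);W[d==0]=np.nan;return W
E
python3 - <<'E'
from h import *
np.set_printoptions(precision=1,suppress=True)
p,d=r.capture("top");W=cloud("top",d);x,y,z=W[...,0],W[...,1],W[...,2]
def box(x0,x1,y0,y1,z0,z1):
    m=(x>x0)&(x<x1)&(y>y0)&(y<y1)&(z>z0)&(z<z1);return W[m]
def rep(n,q): print(n,len(q),np.median(q,0),q.min(0),q.max(0))
rep("post",box(450,650,170,300,100,115))
b=box(450,590,100,195,50,64);rep("lever",b)
j=box(600,730,90,180,82,96)
for a,bb in((600,655),(655,720)):
    k=j[(j[:,0]>a)&(j[:,0]<bb)]; rep("jar",k)
rep("bumper",box(580,612,90,180,45,62))
rep("stop",box(695,760,90,180,50,72))
# tray edges from floor plate / walls
for lo,hi in((480,500),(500,520),(700,740)):
    k=box(lo,hi,60,200,4,45);print(lo,k[:,1].min(),k[:,1].max())
# profile along tray centerline column
for v in range(130,240,1):
    u=201;print(v,W[v,u].round(0),p[v,u].mean().round(),end=" | ")
i=cv2.resize(p[120:270,130:245],None,fx=5,fy=5,interpolation=cv2.INTER_CUBIC)[:,:];i=cv2.resize(i,(460,600));cv2.imwrite("pics/crop1.png",i)
E
```

```text
post 86 [543.6 217.3 106.7] [534.3 207.6 100.7] [553.4 226.  109.6]
lever 429 [547.6 150.6  58.2] [534.4 102.6  50. ] [567.5 195.   63.5]
jar 360 [637.4 130.2  87.1] [617.1 108.5  82.5] [654.5 152.5  91.4]
jar 422 [690.  128.5  87.1] [655.3 106.7  82.2] [713.3 151.   91.2]
bumper 163 [601.6 131.   54.7] [595.4 106.5  45.6] [608.3 155.5  59. ]
stop 239 [737.2 126.9  57.1] [696.3 100.9  50.1] [747.1 155.3  66.4]
480 75.91524412639961 184.0157417300579
500 83.81403342318178 186.152946006985
700 79.18445788113361 178.5017961887586
130 [778. 135.   0.] 131.0 | 131 [775. 135.   0.] 130.0 | 132 [774. 135.  -2.] 130.0 | 133 [771. 135.  -0.] 128.0 | 134 [768. 135.   1.] 127.0 | 135 [766. 135.  -0.] 124.0 | 136 [746. 127.  62.] 110.0 | 137 [744. 127.  65.] 93.0 | 138 [742. 127.  62.] 82.0 | 139 [740. 127.  64.] 79.0 | 140 [737. 127.  64.] 79.0 | 141 [735. 127.  64.] 80.0 | 142 [733. 127.  65.] 78.0 | 143 [731. 127.  63.] 76.0 | 144 [730. 127.  61.] 78.0 | 145 [730. 128.  54.] 78.0 | 146 [730. 130.  43.] 80.0 | 147 [731. 131.  31.] 84.0 | 148 [731. 132.  22.] 115.0 | 149 [713. 125.  85.] 178.0 
[... 1892 characters left out ...]
   8.] 211.0 | 216 [585. 135.   6.] 212.0 | 217 [583. 134.  11.] 211.0 | 218 [581. 134.  10.] 212.0 | 219 [579. 135.   6.] 212.0 | 220 [577. 135.   8.] 200.0 | 221 [574. 135.   8.] 155.0 | 222 [572. 135.   8.] 132.0 | 223 [567. 129.  51.] 162.0 | 224 [565. 129.  51.] 180.0 | 225 [563. 129.  51.] 186.0 | 226 [561. 130.  49.] 181.0 | 227 [559. 129.  51.] 147.0 | 228 [557. 129.  51.] 101.0 | 229 [554. 128.  59.] 80.0 | 230 [552. 128.  58.] 83.0 | 231 [550. 129.  58.] 85.0 | 232 [548. 128.  62.] 89.0 | 233 [546. 128.  61.] 89.0 | 234 [544. 128.  61.] 92.0 | 235 [542. 129.  58.] 90.0 | 236 [540. 129.  58.] 85.0 | 237 [538. 129.  57.] 80.0 | 238 [536. 129.  52.] 94.0 | 239 [535. 130.  49.] 132.0 |
```

View pics/crop1.png

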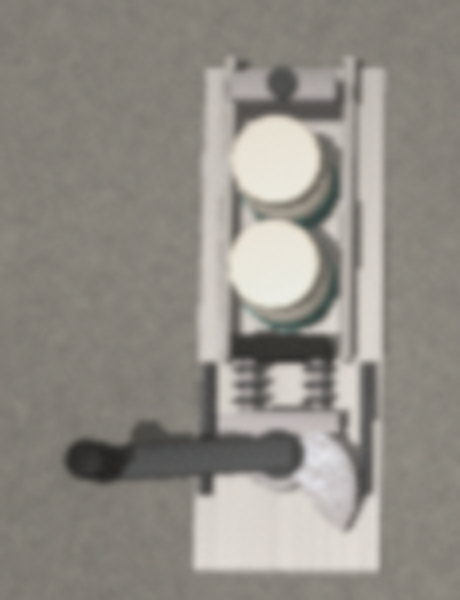

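The post is at about (543.6, 217.2), the pivot at about (546.5, 132.4) and the tray yaw is about -1.5°. That puts the lever near 0.06 rad and the slack near 23 mm, so the target is about 1.55 rad. First I'll move above the post with the jaws along the tangent.

Emit:
drive_tool(targets=[0.06,0.0357,-0.0371,0,0,0,-7.5,0.06,0.0713,-0.0742,0,0,0,-15,0.06,0.107,-0.1112,0,0,0,-22.5,0.06,0.1427,-0.1483,0,0,0,-30,0.06,0.1783,-0.1854,0,0,0,-37.5,0.06,0.214,-0.2225,0,0,0,-45,0.06,0.2497,-0.2595,0,0,0,-52.5,0.06,0.2853,-0.2966,0,0,0,-60,0.06,0.2853,-0.2966,0,0,0,-60])

```text
time: 1.88
position: [545.5, 214.8, 404.5]
ee_rot: [[0.999, 0.001, -0.053], [0.053, -0.001, 0.999], [0.001, -1.0, -0.001]]
wrist_force: [-0.4, 1.1, 0.5]
finger_gap: 0.658
```

```bash
python3 - <<'E'
from h import *
np.set_printoptions(precision=2,suppress=True)
s=r.get_state();R=np.array(s["ee_rot"]);print(s["time"],s["position"],R,s["finger_gap"],s["joint_pos"],s["wrist_force"])
p,d=r.capture("side");W=cloud("side",d);x,y,z=W[...,0],W[...,1],W[...,2]
m=(x>515)&(x<575)&(y>200)&(y<240)&(z>70)&(z<104);q=W[m];print(len(q),np.median(q,0),q.min(0),q.max(0))
cv2.imwrite("pics/side1.png",cv2.resize(p,(800,600)))
E
```

```text
1.875 [545.49 214.8  404.48] [[ 1.    0.   -0.05]
 [ 0.05 -0.    1.  ]
 [ 0.   -1.   -0.  ]] 0.6578555898257166 [ 0.36  0.34  1.54 -0.    1.27  0.3 ] [-0.44  1.07  0.54]
183 [545.8  228.49  87.27] [535.47 218.66  70.  ] [554.21 230.41 103.89]
```

View pics/side1.png

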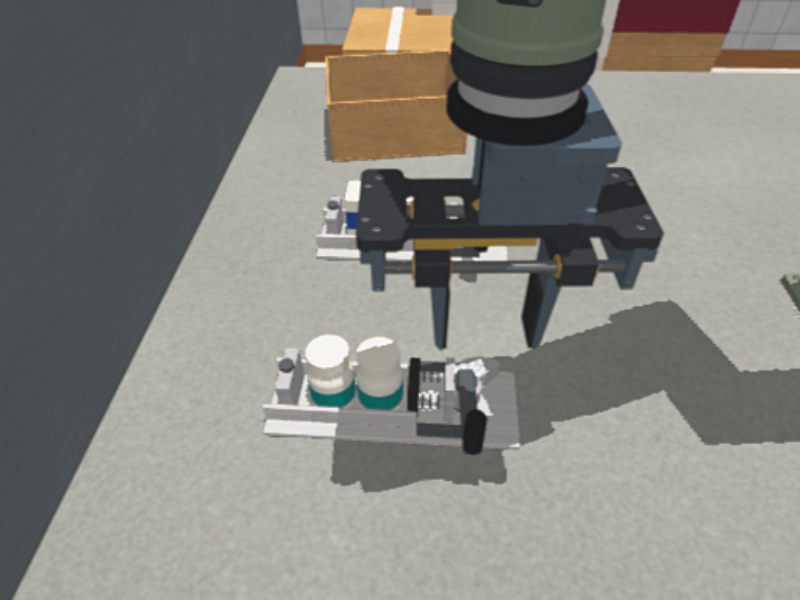

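The side view shows the post at (474,432) and the jaws centred above it, clear of the jars. Next I descend and grip.

Emit:
drive_tool(targets=[0.06,0.0,0.001,-0.05,0,0,0,0.06,0.0,0.001,-0.1,0,0,0,0.06,0.0,0.001,-0.137,0,0,0,0.06,0.0,0.001,-0.137,0,0,0,0.015,0.0,0.001,-0.137,0,0,0,0.015,0.0,0.001,-0.137,0,0,0,0.015,0.0,0.001,-0.137,0,0,0,0.015,0.0,0.001,-0.137,0,0,0])

```text
time: 2.92
position: [543.6, 218.2, 268.5]
ee_rot: [[0.998, 0.001, -0.058], [0.058, 0.0, 0.998], [0.001, -1.0, 0.0]]
wrist_force: [0.2, 0.6, 0.4]
finger_gap: 0.246
```

Emit:
drive_tool(targets=[0.015,0,0,0,0,0,0,0.015,-0.0085,-0.0007,0,0,0,5.7,0.015,-0.0168,-0.0023,0,0,0,11.5,0.015,-0.025,-0.0047,0,0,0,17.2,0.015,-0.0328,-0.0079,0,0,0,22.9,0.015,-0.0404,-0.0118,0,0,0,28.6,0.015,-0.0474,-0.0165,0,0,0,34.4,0.015,-0.054,-0.0219,0,0,0,40.1,0.015,-0.06,-0.0279,0,0,0,45.8,0.015,-0.0654,-0.0345,0,0,0,51.6])

```text
time: 4.18
position: [479.3, 184.0, 268.3]
ee_rot: [[0.573, 0.005, -0.82], [0.82, 0.003, 0.573], [0.005, -1.0, -0.002]]
wrist_force: [4.4, 1.9, -0.8]
finger_gap: 0.211
```

```bash
cat > m.py <<'E'
from h import *
np.set_printoptions(precision=1,suppress=True)
import sys
s=r.get_state();print(s["time"],s["position"],s["wrist_force"],s["finger_gap"])
for cam in("side","top"):
    p,d=r.capture(cam);W=cloud(cam,d);x,y,z=W[...,0],W[...,1],W[...,2]
    for n,b in dict(bumper=(585,665,100,160,46,59),jars=(605,727,95,170,75,95),stop=(725,760,95,160,40,59)).items():
        q=W[(x>b[0])&(x<b[1])&(y>b[2])&(y<b[3])&(z>b[4])&(z<b[5])]
        if n=="bumper": q=q[(q[:,2]>50)]
        if len(q):print(cam,n,len(q),np.percentile(q[:,0],[1,10,50,90,99]))
    if cam=="side":cv2.imwrite("pics/%s.png"%sys.argv[1],cv2.resize(p[190:310,140:360],(800,436),interpolation=cv2.INTER_CUBIC))
    else:cv2.imwrite("pics/%st.png"%sys.argv[1],cv2.resize(p[120:270,130:245],(460,600),interpolation=cv2.INTER_CUBIC))
E
python3 m.py m1
```

```text
4.175 [479.3 184.  268.3] [ 4.4  1.9 -0.8] 0.21070499961072536
side bumper 298 [612.  613.7 621.6 652.7 664.4]
side jars 1158 [628.5 637.  670.3 708.7 718.2]
side stop 296 [730.7 731.2 736.  744.7 747.2]
top bumper 197 [611.2 612.3 619.5 635.9 659.4]
top jars 810 [627.5 635.9 669.9 708.3 717.2]
top stop 199 [729.7 730.1 735.3 744.4 747. ]
```

View pics/m1.png

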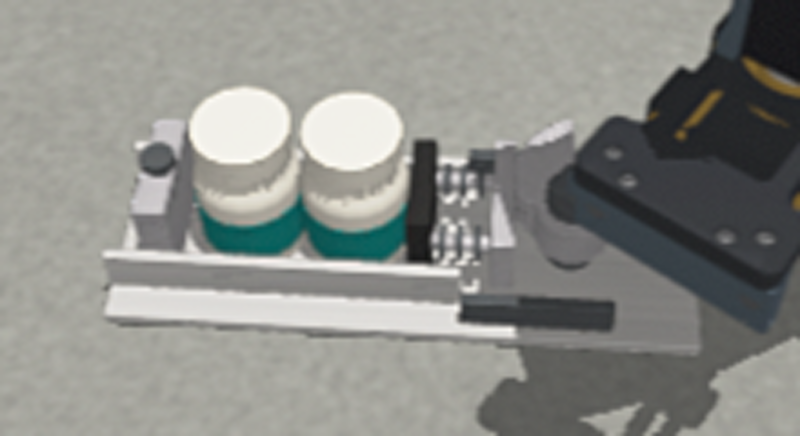

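At about 0.95 rad the bumper touches the jars and is not noticeably compressed. In the crop the jar-to-stop gap is near column 190. About 6 mm of slack remains, so I go on to about 1.35 rad and look again.

Emit:
drive_tool(targets=[0.015,-0.0047,-0.0071,0,0,0,5.7,0.015,-0.0087,-0.0146,0,0,0,11.5,0.015,-0.0119,-0.0225,0,0,0,17.2,0.015,-0.0143,-0.0306,0,0,0,22.9,0.015,-0.0143,-0.0306,0,0,0,22.9])

```text
time: 4.9
position: [465.0, 153.2, 268.3]
ee_rot: [[0.213, 0.004, -0.977], [0.977, 0.001, 0.213], [0.002, -1.0, -0.004]]
wrist_force: [5.2, 0.9, 0.3]
finger_gap: 0.215
```

```bash
python3 m.py m2
```

```text
4.9 [465.  153.2 268.3] [5.2 0.9 0.3] 0.2152001585756902
side bumper 371 [585.7 588.1 625.4 649.3 662.5]
side jars 1149 [635.9 644.5 677.4 716.1 725.2]
side stop 246 [726.3 731.4 737.7 745.3 747.1]
top bumper 248 [585.2 587.2 624.3 636.4 660.7]
top jars 807 [634.8 643.5 675.9 715.  724.9]
top stop 154 [729.8 730.6 737.5 745.5 746.8]
```

View pics/m2.png

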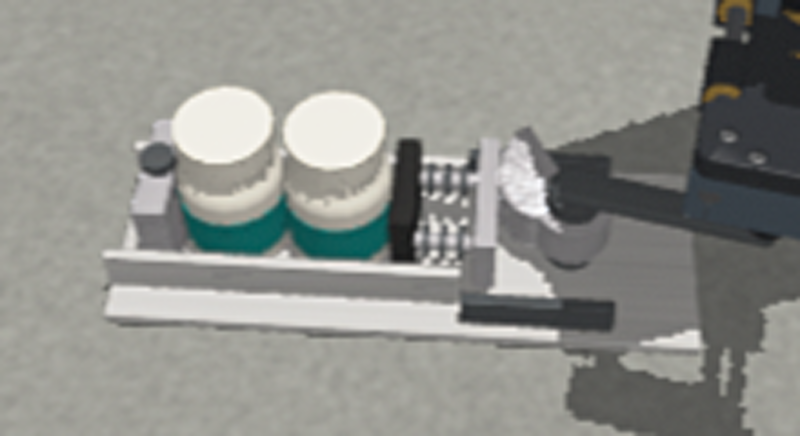

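The jars moved 7.3 mm for 0.405 rad, which is the full cam travel, so they are only now reaching the stop. I go on another 0.17 rad.

Emit:
drive_tool(targets=[0.015,-0.0014,-0.0071,0,0,0,4.9,0.015,-0.0022,-0.0143,0,0,0,9.7,0.015,-0.0022,-0.0143,0,0,0,9.7])

```text
time: 5.38
position: [462.9, 139.2, 268.3]
ee_rot: [[0.045, 0.004, -0.999], [0.999, 0.002, 0.045], [0.002, -1.0, -0.004]]
wrist_force: [5.8, 2.9, -1.1]
finger_gap: 0.208
```

```bash
python3 m.py m3
```

```text
5.375 [462.9 139.2 268.3] [ 5.8  2.9 -1.1] 0.20785479974978682
side bumper 401 [586.1 588.6 624.8 648.  662.7]
side jars 1143 [636.4 645.  684.4 716.3 725.5]
side stop 246 [726.  731.5 737.8 745.  747.3]
top bumper 273 [585.4 587.8 623.6 634.5 659.1]
top jars 810 [635.1 643.4 675.9 714.9 724.5]
top stop 155 [729.4 730.4 737.4 745.5 746.8]
```

View pics/m3.png

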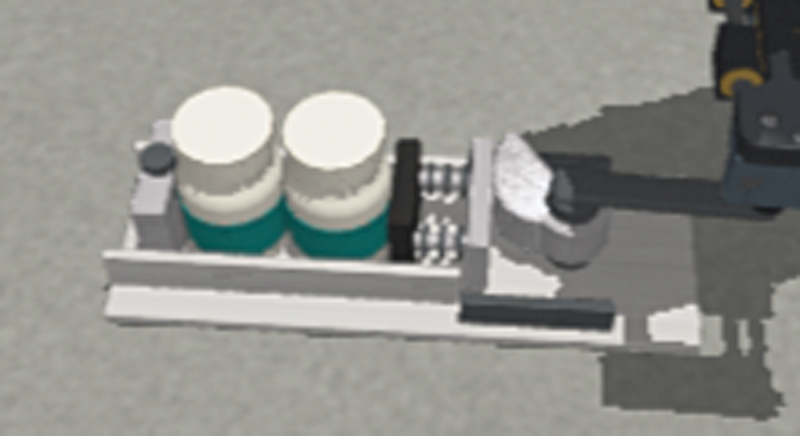

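```bash
python3 - <<'E'
from h import *
for cam in("top","side"):
    p,d=r.capture(cam);W=cloud(cam,d);x,y,z=W[...,0],W[...,1],W[...,2]
    m=(x>575)&(x<636)&(y>108)&(y<152)&(z>47)&(z<58)
    h,e=np.histogram(x[m],bins=np.arange(575,637,1));print(cam,[(int(a),int(b)) for a,b in zip(e,h) if b])
E
```

```text
top [(581, 1), (583, 1), (584, 5), (585, 16), (586, 2), (587, 20), (589, 22), (591, 20), (592, 2), (593, 18), (594, 3), (618, 6), (619, 13), (620, 9), (621, 12), (622, 9), (623, 11), (624, 10), (625, 10), (626, 12), (627, 9), (628, 13), (629, 4), (630, 16), (631, 4), (632, 3), (633, 4), (634, 4), (635, 1)]
side [(585, 3), (586, 21), (587, 8), (588, 13), (589, 15), (590, 7), (591, 18), (592, 9), (593, 12), (594, 13), (595, 3), (619, 8), (620, 14), (621, 12), (622, 15), (623, 11), (624, 12), (625, 12), (626, 9), (627, 16), (628, 9), (629, 13), (630, 11), (631, 7), (632, 6), (633, 2), (634, 7), (635, 6)]
```

The jars have stopped (0.2 mm movement) and the bumper has compressed 3 mm since contact, about 3.3 mm in all. I turn another 0.07 rad, open the jaws and retreat upward.

Emit:
drive_tool(targets=[0.015,-0.0002,-0.0059,0,0,0,4,0.015,-0.0002,-0.0059,0,0,0,4,0.015,-0.0002,-0.0059,0,0,0,4,0.05,-0.0002,-0.0059,0,0,0,4,0.05,-0.0002,-0.0059,0,0,0,4,0.05,-0.0002,-0.0059,0,0,0,4,0.05,-0.0002,-0.0059,0.03,0,0,4,0.05,-0.0002,-0.0059,0.08,0,0,4,0.05,-0.03,-0.0059,0.13,0,0,4,0.05,-0.06,-0.0059,0.15,0,0,4])

```text
time: 6.82
position: [401.1, 132.8, 420.4]
ee_rot: [[-0.026, 0.004, -1.0], [1.0, 0.001, -0.026], [0.001, -1.0, -0.004]]
wrist_force: [-0.9, -0.0, -0.2]
finger_gap: 0.546
```

```bash
python3 m.py m4; python3 - <<'E'
from h import *
p,d=r.capture("side");W=cloud("side",d);x,y,z=W[...,0],W[...,1],W[...,2]
for n,(a,b,c,e,f,g) in dict(post=(430,520,100,170,70,104),plate=(575,600,108,152,47,58),bump=(605,636,108,152,47,58)).items():
    q=W[(x>a)&(x<b)&(y>c)&(y<e)&(z>f)&(z<g)];print(n,len(q),np.median(q,0) if len(q) else 0,np.percentile(q[:,0],[2,98]) if len(q) else 0)
E
```

```text
6.825 [401.1 132.8 420.4] [-0.9 -0.  -0.2] 0.5463097041712189
side bumper 378 [586.9 590.3 625.3 649.5 662.9]
side jars 1142 [636.5 645.  684.3 716.2 725.1]
side stop 245 [726.4 731.4 737.8 745.1 747.2]
top bumper 260 [587.3 591.5 624.4 638.4 661.4]
top jars 808 [635.1 643.6 676.1 715.  724.9]
top stop 152 [729.6 730.4 737.6 745.4 746.8]
post 188 [465.77543154 142.59717784  86.64328742] [454.6503474 472.778115 ]
plate 125 [591.52424883 130.47635625  50.35376344] [586.62457956 596.33869082]
bump 166 [626.01134666 133.631027    55.23331333] [619.82652145 635.63981513]
```

View pics/m4.png

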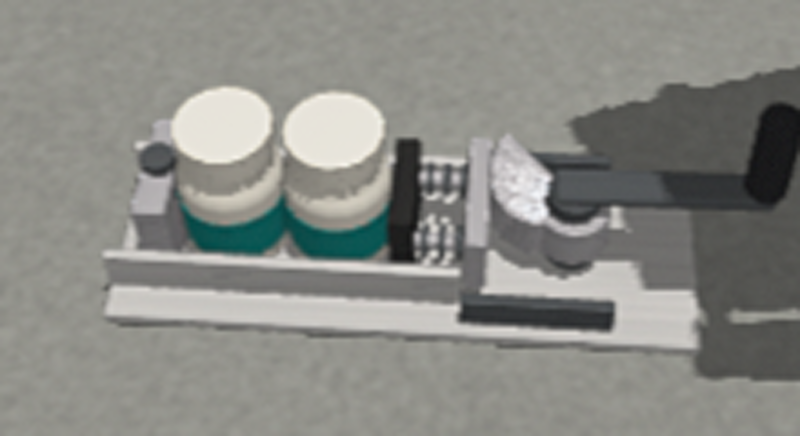

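The lever has been let go and stayed put near 1.59 rad. The jars still touch the stop and the robot is clear.

```bash
python3 -c "
from station import r
print(r.sign_off())"
```

```text
the job is handed in; nothing more can be done
None
```

I gripped the post of the jar tray's lever and turned it in checked steps from about 0.06 to about 1.59 rad. Then I let go, moved up and away, and handed the job in at about 7 s of the 35 s allowed.

**Jars and stop:** The last images show the jars against the end stop. They did not move during the last 0.24 rad of turning.

**Bumper:** I estimate it is pressed in 4 to 5 mm, give or take about 1 mm. This comes from about 27.5 mm of cam travel against about 23 mm of bumper travel; I had no direct reading. The force on the end stop was not measured either.

**Lever and robot:** The lever post stayed where I left it, and the wrist force was about zero after release. The other tray's lever was never approached.

**Disagreement:** The network's answer for `cam_grip_post` pointed at the lever bar, not the post, so I located the post from the depth images instead.

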